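# Unguard the spindle bearing and press the grease gun home on its tilted nipple

## Task

Lift the U-shaped dust guard off the green bearing block and hang it astride the horizontal steel rail, letting go of it there. Then pick up the small push-type grease gun, press its mouth squarely onto the block's tilted nipple until the nipple snaps down and is fully home, and finish still gripping the gun and holding it pressed home against the nipple's spring. Leave everything else on the bench where it lies.

Things in the scene. Friction and masses are not known exactly. Their poses are not given: they have to be found in the camera images.
- block: Green cast bearing block fixed to the bench; origin in the middle of its underside. Base plate 100 (x) x 92 (y) x 8 mm thick; the housing on it is 44 x 44 mm and 52 mm high; a steel shaft runs along its x, 30 mm up, ending 45 mm out on the -x side and carrying a pulley of 52 mm diameter 60 to 80 mm out on the +x side (top 56 mm high). A round boss of 22 mm diameter on top leans 28 degrees towards the block's -x and carries the nipple. The guard stands over it at the start.
- nipple_tip (a point): Tip of the steel grease nipple, on its axis: a round pin of 14 mm diameter with a domed end that sticks 28 mm out of the boss. Its z axis points out of the block along the pin, 28 degrees from vertical; the gun is pushed along -z. The point moves with the nipple.
- nipple (a joint): How far the nipple has sunk into its boss, m: 0 free, 0.009 fully home (hard stop). A spring with an over-centre snap pushes it out: it takes about 12 N to start it, then it gives way and the force falls steadily to about 5 N at the stop, where it must still be held. It springs out again when it is not held.
- guard_grip (a point): Grasp point on the wooden pull on top of the dust guard: the pull is 44 mm long (guard x), 16 mm thick (guard y, grip across this) and 34 mm tall, this point 22 mm above the metal plate and 12 mm below the pull's top, 122 mm above the feet of the legs. About 0.3 kg in all.
- guard_under (a point): Centre of the underside of the guard's top plate, 25 mm below the grasp point. z points up, towards the pull.
- guard: The dust guard, bare sheet metal bent to an inverted U; origin between the feet of its legs. Legs at its +y and -y sides, 97 mm long, 60 mm apart inside (66 outside), 50 mm wide along x, sheet 3 mm thick; open at its -x and +x ends. At the start it stands on the block's base plate, astride the housing and nipple; it must be lifted straight up by 100 mm to clear them.
- rail: Fixed stand with a horizontal steel bar; origin on the bench below the bar's middle. The bar runs along its y.
- rail_mid (a point): Middle of the bar's axis, 150 mm above the bench; bar diameter 16 mm, 240 mm long along this frame's y, carried by an upright at each end on a round foot. A thin wooden offcut (12 mm) lies on the bench below it.
- gun_grip (a point): Grasp point of the push-type grease gun, on its axis: a steel cylinder of 30 mm diameter and 90 mm height that stands upright on the bench on its open mouth. This point is 60 mm above the mouth; z points to the black domed cap, away from the mouth. About 0.28 kg.
- gun: The same grease gun; origin at the centre of its mouth, z towards the cap.
- gun_seat (a point): Floor of the bore in the gun's mouth, on its axis: bore 17 mm in diameter, 16 mm deep, so this is 16 mm above the mouth. The nipple's tip bears on it.
- glue: White glue bottle, 32 mm diameter, 85 mm tall, about 105 mm beyond the gun (+x of it); origin at its foot. Leave it.
- offcut: Thin wooden offcut under the rail, 160 x 35 x 12 mm; origin in the middle of its underside. Leave it.
- slat: Wooden slat at the far side, 50 x 220 x 14 mm; origin in the middle of its underside. Leave it.
- sanding_block: Cork sanding block on the left of the bearing block, nearer the robot, 70 x 40 x 30 mm; origin in the middle of its underside. Leave it.
- tin: Metal tin at the far left, 72 mm diameter, 75 mm tall; origin at its foot. Leave it.
- wrench: Steel wrench lying at the far right. Leave it.
- template: Plywood template, 110 x 45 x 8 mm, on the right of the bearing block, nearer the robot; origin in the middle of its underside. Leave it.
Mind the look-alikes: they are no part of the job. What is shaped like the guard but black or yellow is not meant.

How it is judged:
On the way, in this order (a step that is already met when the one before it is completed fails the run):
1. the guard hangs astride the rail, let go of (contact force between guard and rail above 1 N and contact force between guard and the fingers below 0.2 N and y of guard_under in the frame of rail_mid between -0.1 and 0.1 m and x of guard_under in the frame of rail_mid between -0.03 and 0.03 m and height (world z) of guard_under above 0.14 m and angle between guard's own z axis and vertical below 0.35 rad and linear speed of guard below 0.05 m/s), for 0.3 s.
2. the grease gun is pressed squarely home on the nipple (value of joint nipple above 0.0075 m and distance between gun_seat and nipple_tip below 0.005 m and angle between the z axis of gun_seat and the z axis of nipple_tip, either way round below 0.14 rad and contact force between gun and the fingers above 2 N), for 0.3 s.
At the end, for the whole second after the job is handed in: Guard astride the bar (plate centre within 30 mm across, 100 mm along from its middle, under 20 degrees tilt), not touched by the fingers; gripper holds the gun, nipple at least 7.5 of 9 mm down, its tip within 5 mm of the bore floor, axes within 8 degrees (all of step 1 and all of step 2); the arm keeps its last pose, push and grip.
It fails at once if something else on the bench is shifted by more than 30 mm (distance of any of glue, offcut, slat, sanding_block, tin, wrench, template from where it was at the start of the episode above 0.03 m).
It also fails if it takes over 64 s, if anything falls off the work surface, if the arm or the gripper's body presses on something with over 40 N, if the wrist force passes 120 N, or if a joint passes its speed limit or range.

## Robot

A 6-joint arm with a two-finger parallel gripper is mounted at the origin on the work surface. World frame = base frame: x ahead of the robot, y to its left, z up, the work surface at z = 0. Lengths are in m, angles in rad, forces in N, time in s.
With the tool pointing down it reaches from about 0.3 to 0.775 m from the base axis. Payload 14.6 kg.
Tool frame: the origin (TCP) lies where the fingers leave the gripper's body, on its centre line; the fingertips stand 97 mm ahead of it and the grasp point (between the pads) lies 78 mm ahead of it (ctrl.finger_overhang is the distance from the TCP to the fingertips, in m); z points along the fingers, y is the direction in which the jaws open and shut (so a half turn about z gives the same grasp; the last joint's range is limited). The gripper opens to 94 mm and grips with 3 to 60 N. Pads are 16 mm wide; open, the fingers measure 119 mm over their backs; the gripper's body (75 mm by 177 mm) begins 78 mm behind the grasp point.
Start: joints at [1.1, 0.3, 1.521, -0, 1.321, -0.067], TCP at [0.216, 0.506, 0.303] pointing down, gripper open.
Joint ranges: [-3.03, 3.03], [-0.79, 2.21], [0.23, 2.52], [-1.04, 4.18], [0, 3.07], [-2.55, 2.55]. Speed limits (rad/s): [2.22, 2.22, 2.57, 3.14, 3.14, 3.14].

## Interface

Orientations are given as [roll, pitch, yaw] about the fixed x, y, z axes, in that order (R = Rz(yaw) Ry(pitch) Rx(roll)).
In Python, from station import ctrl, imaging, hand_in gives the robot as it stands.
- The arm moves only by the shell command python3 -m pendant 'ROWS' [FORCE]. ROWS is JSON, a list of rows, each a list of 7 numbers: the shift along the tool's x, y, z normalised to -1 to 1, where 1 is 120 mm, then the turn, a rotation vector about the tool's x, y, z normalised to -1 to 1, where 1 is 30 degrees, then the closure, from -1 (fully open) to 1 (shut). A call has 1 to 10 rows; each row shifts and turns the commanded pose from where the row before left it, along the tool's axes as they then stand; what a row does not reach is not made up. A row lasts 1/12 s, in which the tool goes at most 41.7 mm and 7.16 degrees, less where a joint would pass 70% of its speed; a pose out of reach is approached as far as the arm can. A call with a number of a shift or a turn outside -1 to 1 is refused whole. A call with a gripper value outside its range is refused whole. The fingers move at their own pace and stop on an object; FORCE is the grip in N (left out, the last holds). Time passes only in rows, so rows that do not move let the fingers close. It gives the time, the measured TCP pose, the force and the opening at its end, in the units of the state.
- ctrl.get_obs(): the state, without advancing time (a new reading comes with each control period).
- imaging.camera(name): name is "scene" or "top"; returns a dict with "image" (480x640x3 uint8, red, green, blue), "mtx" (3x3 intrinsics, pixels), "rvec" (rotation vector, rad) and "tvec" (3), from world to camera coordinates, as OpenCV has them. Camera axes: x right, y down, z forward; pixel columns grow to the right and rows downward; lengths in m; the calibration is good to about 2 mm. A picture is of the moment at which its call begins. There is no depth.
- hand_in(): hands the job in, once; it reports no verdict.
The state is a dict: "time_s": time; "qpos": joint angles; "joint_vel": joint speeds; "tau": joint torques, N m; "ee_pos": TCP position; "eef_rot": TCP orientation; "force": force on the tool from outside, world axes, zero at the start; "moment": the same for the moment, N m; "grip_width": finger opening in m.
Only numpy, scipy, OpenCV 4.12 (cv2) and the standard library are available. Lean on these libraries where they do the work, as an engineer would, in place of code of your own. Each camera call takes 0.05 s, during which the arm holds its last target.

## Working session

There is one attempt and no reset: what is moved stays moved. The work goes in short steps, Python scripts to look and compute and a shell command to move; the robot and the scene stay as the last step left them, time stands still between calls to the robot, and variables do not carry over. Pictures are saved under pics/ and viewed, and the job is handed in when it is done.

```bash
ls; mkdir -p pics
python3 - <<'E'
from station import ctrl, imaging
import cv2,numpy as np
for n in ("scene","top"):
    d=imaging.camera(n); cv2.imwrite(f"pics/{n}0.png",d["image"][:,:,::-1]); 
    R=cv2.Rodrigues(d["rvec"])[0]; print(n,d["mtx"].tolist(),(-R.T@d["tvec"].reshape(3)).round(3),R.round(3).tolist())
print(ctrl.get_obs())
E
```

```text
pics
scene [[454.7324992075452, 0.0, 322.7889407887059], [0.0, 454.7324992075452, 236.78649407547377], [0.0, 0.0, 1.0]] [ 1.133 -0.64   0.637] [[0.739, 0.674, 0.017], [0.357, -0.37, -0.858], [-0.572, 0.64, -0.514]]
top [[609.8043910629611, 0.0, 336.45970434787006], [0.0, 609.8043910629611, 242.50035620690036], [0.0, 0.0, 1.0]] [0.435 0.017 1.488] [[-0.025, -1.0, 0.005], [-0.996, 0.025, -0.087], [0.087, -0.007, -0.996]]
{'time_s': 0.1, 'qpos': array([ 1.10039581e+00,  3.00407630e-01,  1.52149206e+00, -1.25605946e-05,
        1.32069727e+00, -6.65971966e-02]), 'joint_vel': array([-0.00053096, -0.0009151 , -0.00083617, -0.00039154,  0.00087976,
       -0.00057414]), 'tau': array([ 4.15608783e-04, -5.32637930e+01, -3.53290558e+01,  7.09220278e-02,
        2.35044770e-02, -1.78580291e-05]), 'ee_pos': array([0.2160509 , 0.50565071, 0.30215875]), 'eef_rot': array([-3.14058976e+00, -5.46952900e-05,  2.73779242e+00]), 'force': array([-0.76127759,  0.00534105, -0.13930784]), 'moment': array([0.03753818, 0.01217842, 0.01987849]), 'grip_width': 0.09439053586255595}
```

View pics/scene0.png

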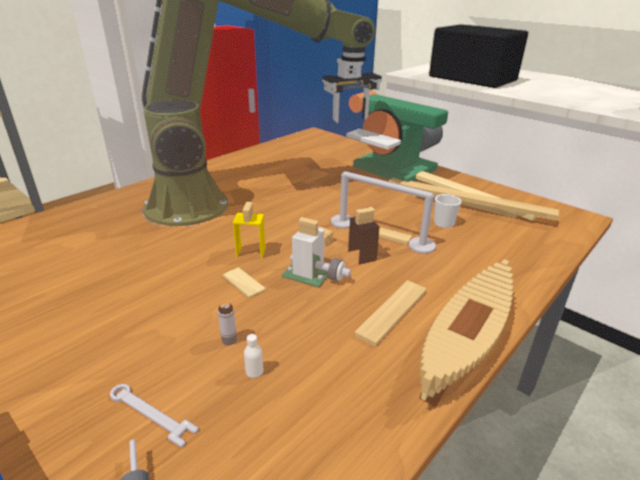

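View pics/top0.png

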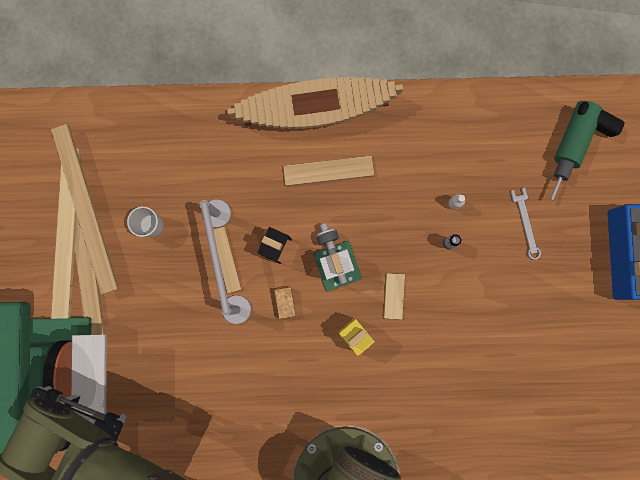

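Three U-shaped guards are visible. In the top view, the bare-metal one stands on the green block at (338,265), the black one is at (273,245) and the yellow one at (357,337). The bare-metal one on the green block fits the description. The gun is at (453,241), and the glue bottle at (457,201) is farther in +x. I'll check these in enlarged crops.

Run:
```python
import cv2,numpy as np
t=cv2.imread("pics/top0.png"); s=cv2.imread("pics/scene0.png")
r=lambda a:cv2.resize(a,(400,300),interpolation=cv2.INTER_CUBIC)
a=r(t[220:300,285:392]);b=r(t[190:325,180:360]);c=r(s[205:295,270:390]);e=r(t[180:270,400:520])
cv2.imwrite("pics/crop0.png",np.vstack([np.hstack([a,b]),np.hstack([c,e])]))
```

```text
(no output)
```

View pics/crop0.png

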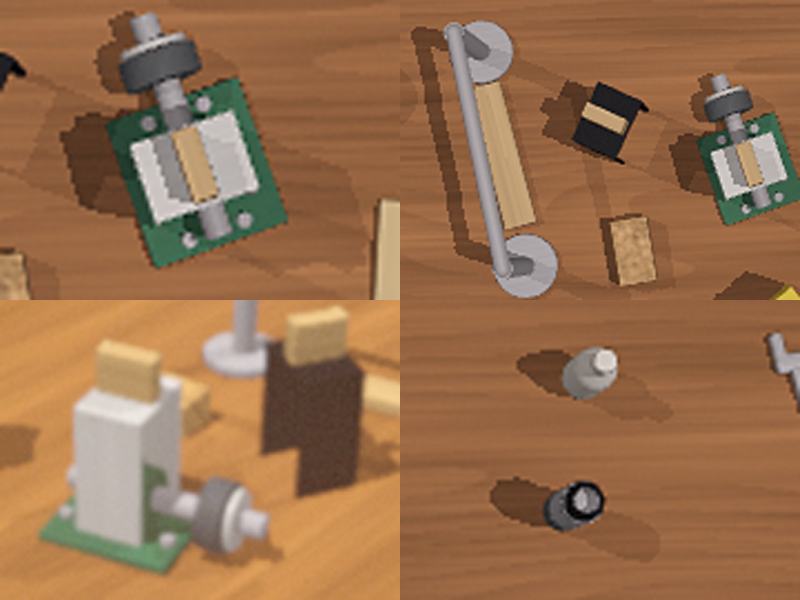

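The crops confirm it: the white/bare-metal guard stands on the green block, its pull along the shaft direction. The gun is the cylinder with the black cap in the top view. Next I'll measure.

```bash
cat > h.py <<'E'
import cv2,numpy as np
from station import ctrl, imaging
def cam(n):
    d=imaging.camera(n); d["R"]=cv2.Rodrigues(d["rvec"])[0]; d["t"]=np.asarray(d["tvec"]).reshape(3); d["c"]=-d["R"].T@d["t"]
    d["bgr"]=np.ascontiguousarray(d["image"][:,:,::-1]); d["hsv"]=cv2.cvtColor(d["bgr"],cv2.COLOR_BGR2HSV); return d
def ray(d,uv):
    v=d["R"].T@np.linalg.inv(d["mtx"])@np.array([uv[0],uv[1],1.]); return v/np.linalg.norm(v)
def onz(d,uv,z):
    v=ray(d,uv); return d["c"]+v*(z-d["c"][2])/v[2]
def proj(d,p):
    return cv2.projectPoints(np.float64(p).reshape(-1,3),d["rvec"],d["tvec"],d["mtx"],None)[0].reshape(-1,2)
def tri(d1,u1,d2,u2):
    a,b=ray(d1,u1),ray(d2,u2); A=np.stack([a,-b],1); s=np.linalg.lstsq(A,d2["c"]-d1["c"],rcond=None)[0]
    p,q=d1["c"]+a*s[0],d2["c"]+b*s[1]; return (p+q)/2,np.linalg.norm(p-q)
def mask(d,lo,hi,win):
    m=cv2.inRange(d["hsv"],np.array(lo),np.array(hi)); w=np.zeros_like(m); x0,y0,x1,y1=win; w[y0:y1,x0:x1]=m[y0:y1,x0:x1]; return w
def big(m):
    c=cv2.findContours(m,cv2.RETR_EXTERNAL,cv2.CHAIN_APPROX_NONE)[0]; return max(c,key=cv2.contourArea)
E
python3 - <<'E'
from h import *
t=cam("top"); s=cam("scene")
print([t["hsv"][y,x].tolist() for x,y in[(355,282),(338,265),(327,265),(350,262),(455,239),(449,242),(215,250)]])
m=mask(t,(60,80,20),(95,255,160),(310,235,370,295)); c=big(m)
r=cv2.minAreaRect(c); P=np.array([onz(t,q,.008) for q in cv2.boxPoints(r)]); print("plate",r,P.round(4).tolist(),P.mean(0).round(4),np.linalg.norm(P-np.roll(P,1,0),axis=1))
for q in range(2):
    e=P[q+1]-P[q]; print(np.degrees(np.arctan2(e[1],e[0])))
for d,w,z in((t,(318,245,358,285),.142),(s,(290,213,325,240),None)):
    m=mask(d,(12,60,120),(30,170,255),w); c=big(m); r=cv2.minAreaRect(c); print("pull",r,cv2.contourArea(c))
    if z:
        P=np.array([onz(d,q,z) for q in cv2.boxPoints(r)]); print(P.round(4).tolist(),P.mean(0))
        for q in range(2):
            e=P[q+1]-P[q]; print(np.degrees(np.arctan2(e[1],e[0])),np.linalg.norm(e))
E
```

```text
[[12, 150, 148], [17, 99, 194], [9, 12, 208], [9, 13, 202], [169, 12, 166], [168, 19, 68], [165, 10, 155]]
plate ((337.0979919433594, 265.5942687988281), (40.40279006958008, 37.24109649658203), 70.46334838867188) [[0.5399, 0.0654, 0.008], [0.5682, -0.0208, 0.008], [0.4747, -0.051, 0.008], [0.4468, 0.0348, 0.008]] [0.5074 0.0071 0.008 ] [0.09805566 0.09069998 0.09825592 0.09021829]
-71.82776454726006
-162.06310167924914
pull ((336.5500183105469, 263.1500244140625), (19.606117248535156, 6.640782833099365), 71.56504821777344) 113.0
[[0.5247, 0.0224, 0.142], [0.529, 0.0084, 0.142], [0.4876, -0.0042, 0.142], [0.4833, 0.0098, 0.142]] [0.50615512 0.00909094 0.142     ]
-72.95653142981007 0.014694359358095342
-163.05107549438645 0.04335654748336417
pull ((307.0, 226.0), (26.0, 34.0), 90.0) 658.0
```

Run:
```python
from h import *
t=cam("top"); s=cam("scene")
m=mask(t,(0,0,110),(179,45,255),(196,196,240,322)); 
# row-wise centre of bar in rows 225..290
pts=[]
for y in range(226,292):
    xs=np.where(m[y])[0]
    if len(xs): pts.append(((xs[0]+xs[-1])/2,y,xs[-1]-xs[0]+1))
pts=np.array(pts);print(np.median(pts[:,2]));
k=np.polyfit(pts[:,1],pts[:,0],1)
rows=[y for y in range(190,330) if m[y,max(0,int(np.polyval(k,y))-1):int(np.polyval(k,y))+2].any()]; print(rows[0],rows[-1])
for y in (rows[0],rows[-1]): print(onz(t,(np.polyval(k,y),y),.15).round(4))
cv2.imwrite("pics/m1.png",cv2.resize(np.vstack([t["bgr"][180:330,180:260],]),None,fx=4,fy=4,interpolation=cv2.INTER_NEAREST))
# scene bar: fit 
m=mask(s,(0,0,110),(179,45,255),(340,165,436,205)); cv2.imwrite("pics/m2.png",cv2.resize(s["bgr"][160:260,320:450],None,fx=5,fy=5,interpolation=cv2.INTER_NEAREST))
c=big(mask(t,(0,0,100),(179,60,255),(448,232,466,246))); r=cv2.minEnclosingCircle(c); print("capshine",r)
cv2.imwrite("pics/m3.png",np.hstack([cv2.resize(t["bgr"][226:256,436:472],None,fx=11,fy=11,interpolation=cv2.INTER_NEAREST),cv2.resize(s["bgr"][295:350,205:250],(330,330),interpolation=cv2.INTER_NEAREST)]))
```

```text
7.0
200 321
[0.653  0.3008 0.15  ]
[0.3857 0.2493 0.15  ]
capshine ((455.3484802246094, 239.43939208984375), 3.6944034099578857)
```

View pics/m1.png

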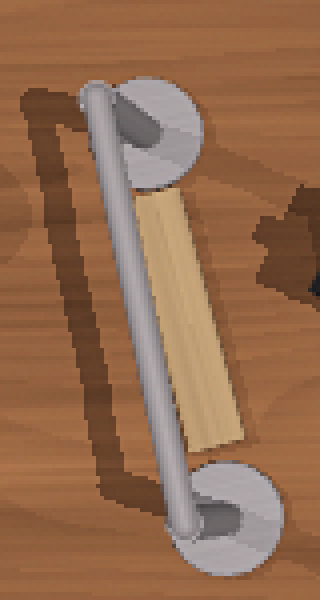

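View pics/m2.png

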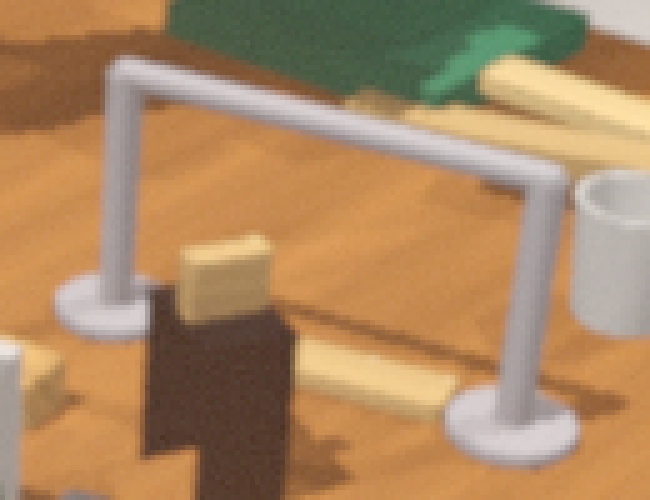

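View pics/m3.png

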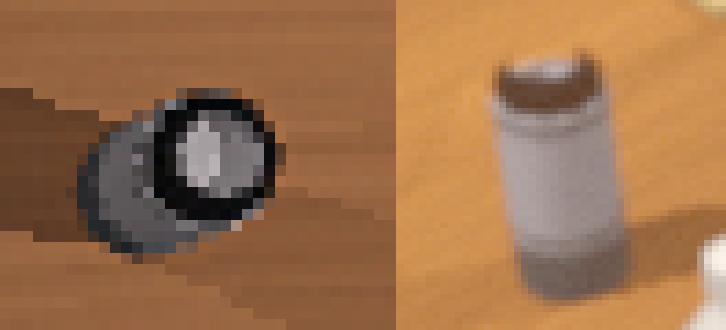

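Run:
```python
from h import *
t=cam("top"); s=cam("scene")
A,e1=tri(t,(204.2,203.5),s,(345.2,173.5)); B,e2=tri(t,(225.8,311.5),s,(429.6,195.2))
A,e1=tri(t,(204.2,203.5),s,(429.6,195.2)); B,e2=tri(t,(225.8,311.5),s,(345.2,173.5))
print(A.round(4),e1,B.round(4),e2,np.linalg.norm(A-B))
a=onz(t,(204.2,203.5),.15);b=onz(t,(225.8,311.5),.15);print(a,b,np.linalg.norm(a-b),(a+b)/2,np.degrees(np.arctan2(*(a-b)[1::-1])))
# gun
m=mask(t,(0,0,0),(179,110,110),(440,228,466,252))
dark=cv2.inRange(t["hsv"],(0,0,0),(179,255,45)); w=np.zeros_like(dark); w[228:252,444:466]=dark[228:252,444:466]
for v in(30,45): 
  ys,xs=np.where(t["hsv"][228:252,446:466,2]<v); print(v,xs.min()+446,xs.max()+446,ys.min()+228,ys.max()+228)
for uv in((455.2,240.3),(455.5,240.5)):
    for z in (.08,.085,.09):
        g=onz(t,uv,z); print(z,g.round(4), proj(s,[[g[0],g[1],0],[g[0],g[1],.06],[g[0],g[1],.09]]).round(1).tolist(), proj(t,[[g[0],g[1],0]]).round(1).tolist())
for y in range(300,346,4):
    print(y,s["hsv"][y,212:246].tolist()[::1][0:0], [int(s["hsv"][y,x,1]) for x in range(212,246)])
```

```text
[0.6456 0.299  0.1495] 0.001112261934688807 [0.4077 0.2544 0.1499] 0.0038637685885220575 0.24204747704556198
[0.64510305 0.29859323 0.15      ] [0.406307   0.25310805 0.15      ] 0.24308939780908914 [0.52570503 0.27585064 0.15      ] 10.784348494415518
30 450 460 235 245
45 447 460 235 248
0.08 [ 0.5556 -0.2679  0.08  ] [[228.2, 339.6], [225.3, 316.2], [223.8, 303.9]] [[448.7, 243.3]]
0.085 [ 0.5552 -0.2669  0.085 ] [[228.5, 339.2], [225.6, 315.8], [224.1, 303.5]] [[448.3, 243.4]]
0.09 [ 0.5547 -0.2659  0.09  ] [[228.7, 338.9], [225.9, 315.5], [224.4, 303.1]] [[447.9, 243.6]]
0.08 [ 0.5551 -0.2686  0.08  ] [[227.7, 339.7], [224.9, 316.2], [223.4, 303.9]] [[449.0, 243.4]]
0.085 [ 0.5547 -0.2676  0.085 ] [[228.0, 339.3], [225.2, 315.9], [223.7, 303.6]] [[448.6, 243.6]]
0.09 [ 0.5542 -0.2666  0.09  ] [[228.3, 338.9], [225.5, 315.5], [224.0, 303.2]] [[448.2, 243.8]]
300 [] [158, 159, 153, 153, 153, 153, 150, 156, 159, 150, 152, 153, 153, 151, 154, 152, 151, 155, 154, 151, 152, 152, 151, 154, 156, 156, 157, 149, 154, 155, 151, 149, 154, 154]
304 [] [159, 152, 153, 156, 154, 158, 151, 153,
[... 1079 characters left out ...]
155, 153, 152, 149, 155, 155, 151, 152]
332 [] [153, 159, 151, 155, 153, 154, 155, 140, 96, 39, 21, 21, 22, 22, 27, 24, 28, 30, 30, 30, 27, 36, 41, 62, 120, 146, 154, 149, 153, 151, 156, 150, 157, 152]
336 [] [154, 164, 153, 156, 155, 152, 155, 151, 135, 90, 36, 28, 29, 28, 30, 35, 32, 39, 42, 45, 51, 60, 71, 84, 112, 144, 150, 153, 154, 157, 158, 148, 154, 154]
340 [] [156, 157, 153, 156, 158, 152, 161, 161, 151, 126, 80, 55, 54, 59, 53, 64, 60, 67, 63, 74, 71, 73, 74, 80, 116, 142, 153, 153, 151, 156, 159, 152, 158, 154]
344 [] [157, 158, 156, 156, 161, 155, 150, 156, 156, 151, 147, 134, 108, 84, 83, 77, 80, 86, 98, 115, 127, 145, 146, 148, 158, 153, 148, 154, 158, 154, 155, 155, 155, 158]
```

The block is at (0.507, 0.007) with yaw 18°. The pull is at (0.506, 0.009), z 0.13. The rail middle is at (0.526, 0.276), running at 10.8°. The gun is at (0.555, -0.267). I'll turn the tool to yaw 198° first.

```bash
cat >> h.py <<'E'
from scipy.spatial.transform import Rotation as Ro
def Rdown(deg): return (Ro.from_euler('z',deg,degrees=True)*Ro.from_euler('x',np.pi)).as_matrix()
def plan(p,Rt,o=None):
    o=o or ctrl.get_obs(); R=Ro.from_euler('xyz',o["eef_rot"]).as_matrix(); d=np.asarray(p)-o["ee_pos"]
    rv=Ro.from_matrix(R.T@Rt).as_rotvec()
    print("t",round(o["time_s"],2),"turn(norm)",(rv/np.radians(30)).round(3),"shift now",(R.T@d/.12).round(3),"shift after turn",(Rt.T@d/.12).round(3),"f",o["force"].round(1),"w",round(o["grip_width"],4))
E
python3 -m pendant '[[0,0,0,0,0,-0.172,-1],[0,0,0,0,0,-0.172,-1],[0,0,0,0,0,-0.172,-1],[0,0,0,0,0,-0.172,-1],[0,0,0,0,0,-0.172,-1],[0,0,0,0,0,-0.172,-1],[0,0,0,0,0,-0.172,-1],[0,0,0,0,0,-0.172,-1]]' 20
python3 -c "
from h import *
plan([.506,.009,.30],Rdown(198))"
```

```text
time_s: 1.07
ee_pos: [0.2161, 0.5057, 0.3026]
eef_rot: [-3.142, -0.0, -2.82]
force: [-0.5, 0.2, -0.5]
grip_width: 0.0935
t 1.07 turn(norm) [-0.    -0.     0.013] shift now [-0.986 -4.69   0.022] shift after turn [-1.018 -4.683  0.022] f [-0.5  0.2 -0.5] w 0.0935
```

```bash
python3 -m pendant '[[-0.05,-0.24,0,0,0,0,-1],[-0.05,-0.24,0,0,0,0,-1],[-0.05,-0.24,0,0,0,0,-1],[-0.05,-0.24,0,0,0,0,-1],[-0.05,-0.24,0,0,0,0,-1],[-0.05,-0.24,0,0,0,0,-1],[-0.05,-0.24,0,0,0,0,-1],[-0.05,-0.24,0,0,0,0,-1],[-0.05,-0.24,0,0,0,0,-1],[-0.05,-0.24,0,0,0,0,-1]]'
python3 -m pendant '[[-0.05,-0.24,0,0,0,0,-1],[-0.05,-0.24,0,0,0,0,-1],[-0.05,-0.24,0,0,0,0,-1],[-0.05,-0.24,0,0,0,0,-1],[-0.05,-0.24,0,0,0,0,-1],[-0.05,-0.24,0,0,0,0,-1],[-0.05,-0.24,0,0,0,0,-1],[-0.05,-0.24,0,0,0,0,-1],[-0.05,-0.24,0,0,0,0,-1],[0,0,0,0,0,0,-1]]'
python3 -c "
from h import *
plan([.506,.009,.21],Rdown(197.7)); print(ctrl.get_obs()['qpos'])"
```

```text
time_s: 1.9
ee_pos: [0.3632, 0.2494, 0.3028]
eef_rot: [3.141, 0.0, -2.825]
force: [0.7, 1.8, -0.2]
grip_width: 0.0937
time_s: 2.73
ee_pos: [0.4963, 0.0179, 0.3024]
eef_rot: [-3.141, -0.0, -2.828]
force: [-0.8, 0.4, 0.0]
grip_width: 0.0938
t 2.73 turn(norm) [-0.001 -0.     0.009] shift now [-0.054 -0.095  0.77 ] shift after turn [-0.054 -0.095  0.77 ] f [-0.8  0.4  0. ] w 0.0938
[-3.74993442e-02  1.81020809e-01  1.66891979e+00 -6.43773053e-04
  1.29151335e+00 -1.92181727e+00]
```

```bash
python3 -m pendant '[[-0.054,-0.095,0,0,0,0.009,-1],[0,0,0.15,0,0,0,-1],[0,0,0.15,0,0,0,-1],[0,0,0.15,0,0,0,-1],[0,0,0.15,0,0,0,-1],[0,0,0.1,0,0,0,-1],[0,0,0.07,0,0,0,-1],[0,0,0,0,0,0,-1]]'
python3 - <<'E'
from h import *
plan([.506,.009,.21],Rdown(197.7))
s=cam("scene"); cv2.imwrite("pics/s1.png",cv2.resize(s["bgr"][150:300,230:430],(800,600),interpolation=cv2.INTER_CUBIC))
E
```

```text
time_s: 3.4
ee_pos: [0.504, 0.0127, 0.2088]
eef_rot: [3.141, -0.002, -2.829]
force: [0.5, -0.1, -0.1]
grip_width: 0.0941
t 3.4 turn(norm) [ 0.002 -0.004  0.006] shift now [-0.006 -0.034 -0.01 ] shift after turn [-0.006 -0.034 -0.01 ] f [ 0.5 -0.1 -0.1] w 0.0941
```

View pics/s1.png

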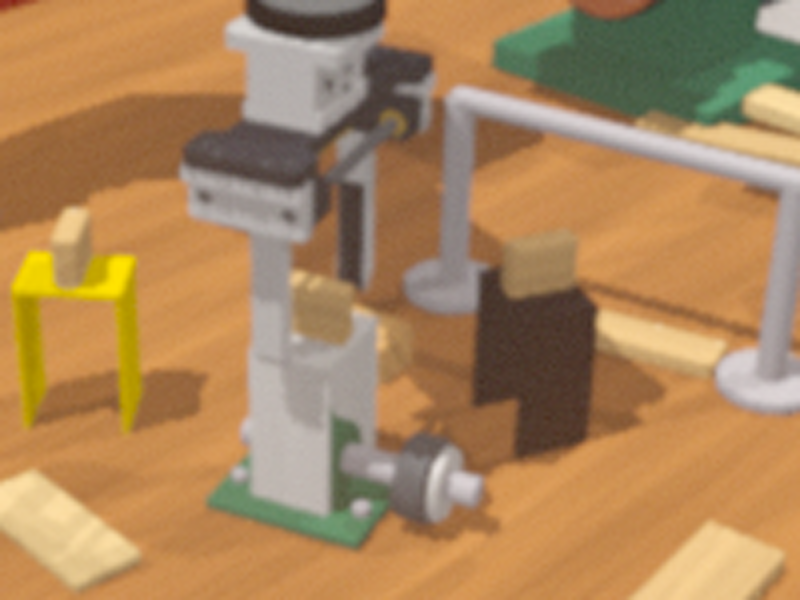

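The fingers straddle the wooden pull (pull at about (322,305) in the crop). A small y correction, then I'll close with 40 N.

```bash
python3 -m pendant '[[0,-0.034,-0.01,0,0,0,-1],[0,0,0,0,0,0,-1]]'
python3 -m pendant '[[0,0,0,0,0,0,1],[0,0,0,0,0,0,1],[0,0,0,0,0,0,1],[0,0,0,0,0,0,1],[0,0,0,0,0,0,1],[0,0,0,0,0,0,1],[0,0,0,0,0,0,1],[0,0,0,0,0,0,1]]' 45
python3 -c "
from h import *
plan([.506,.009,.39],Rdown(197.7))"
```

```text
time_s: 3.62
ee_pos: [0.5063, 0.0082, 0.2126]
eef_rot: [-3.141, 0.002, -2.83]
force: [-0.2, -0.1, -0.5]
grip_width: 0.0939
time_s: 4.28
ee_pos: [0.5058, 0.0086, 0.2114]
eef_rot: [3.142, -0.0, -2.83]
force: [-0.4, 0.5, -0.6]
grip_width: 0.0441
t 4.28 turn(norm) [ 0.    -0.     0.006] shift now [-0.003  0.003 -1.488] shift after turn [-0.003  0.003 -1.488] f [-0.4  0.5 -0.6] w 0.0441
```

```bash
python3 -m pendant '[[0,0,0,0,0,0,1],[0,0,0,0,0,0,1],[0,0,0,0,0,0,1],[0,0,0,0,0,0,1],[0,0,0,0,0,0,1],[0,0,0,0,0,0,1],[0,0,0,0,0,0,1],[0,0,0,0,0,0,1]]' 45
python3 -m pendant '[[0,0,-0.05,0,0,0,1],[0,0,-0.1,0,0,0,1],[0,0,-0.15,0,0,0,1],[0,0,-0.2,0,0,0,1],[0,0,-0.2,0,0,0,1],[0,0,-0.2,0,0,0,1],[0,0,-0.2,0,0,0,1],[0,0,-0.2,0,0,0,1],[0,0,-0.15,0,0,0,1],[0,0,-0.05,0,0,0,1]]'
python3 - <<'E'
from h import *
plan([.526,.276,.39],Rdown(190.8))
s=cam("scene"); cv2.imwrite("pics/s2.png",cv2.resize(s["bgr"][90:300,210:490],(800,600),interpolation=cv2.INTER_CUBIC))
E
```

```text
time_s: 4.95
ee_pos: [0.5058, 0.0086, 0.2115]
eef_rot: [-3.142, 0.0, -2.83]
force: [0.6, 0.8, 0.3]
grip_width: 0.0162
time_s: 5.78
ee_pos: [0.5058, 0.0086, 0.3944]
eef_rot: [-3.14, 0.003, -2.83]
force: [0.9, 0.2, -3.1]
grip_width: 0.0157
t 5.78 turn(norm) [-0.002  0.007  0.236] shift now [-0.844  2.069  0.037] shift after turn [-0.583  2.158  0.037] f [ 0.9  0.2 -3.1] w 0.0157
```

View pics/s2.png

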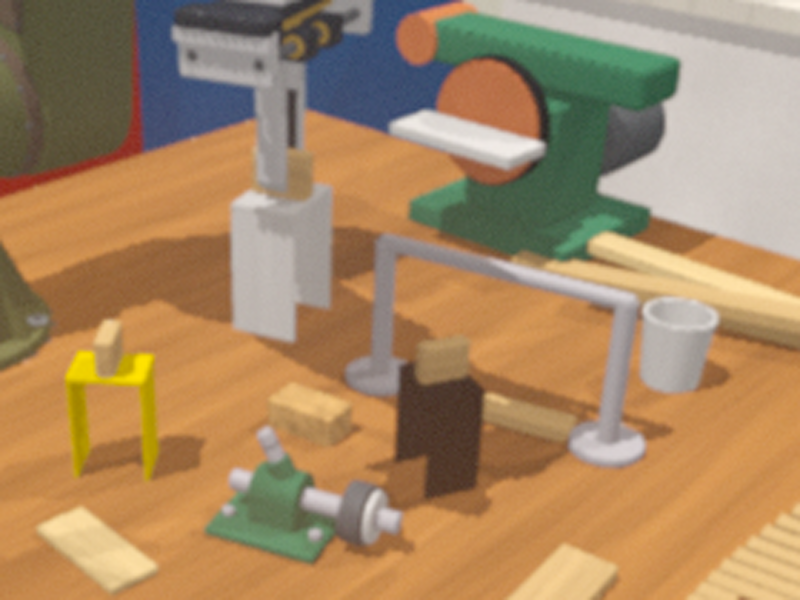

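The guard is lifted clear, with the nipple now visible at about (268,445) in the crop. Next I carry the guard to the rail.

```bash
python3 -m pendant '[[0,0,0,0,0.007,0.118,1],[0,0,0,0,0,0.118,1],[-0.06,0.22,0,0,0,0,1],[-0.075,0.27,0,0,0,0,1],[-0.075,0.27,0,0,0,0,1],[-0.075,0.27,0,0,0,0,1],[-0.075,0.27,0,0,0,0,1],[-0.075,0.27,0,0,0,0,1],[-0.075,0.27,0,0,0,0,1],[-0.055,0.22,0,0,0,0,1]]'
python3 -m pendant '[[-0.02,0.1,0,0,0,0,1],[0,0,0,0,0,0,1],[0,0,0,0,0,0,1]]'
python3 - <<'E'
from h import *
plan([.526,.276,.39],Rdown(190.8))
s=cam("scene"); cv2.imwrite("pics/s3.png",cv2.resize(s["bgr"][90:300,210:490],(800,600),interpolation=cv2.INTER_CUBIC))
E
```

```text
time_s: 6.67
ee_pos: [0.5258, 0.2663, 0.3892]
eef_rot: [-3.141, -0.006, -2.952]
force: [0.3, -0.8, -3.2]
grip_width: 0.0158
time_s: 6.92
ee_pos: [0.5261, 0.2761, 0.3898]
eef_rot: [-3.141, -0.006, -2.953]
force: [0.2, -0.0, -3.6]
grip_width: 0.0154
t 6.92 turn(norm) [-0.002 -0.011  0.001] shift now [ 0.001 -0.001 -0.001] shift after turn [ 0.001 -0.001 -0.001] f [ 0.2 -0.  -3.6] w 0.0154
```

View pics/s3.png

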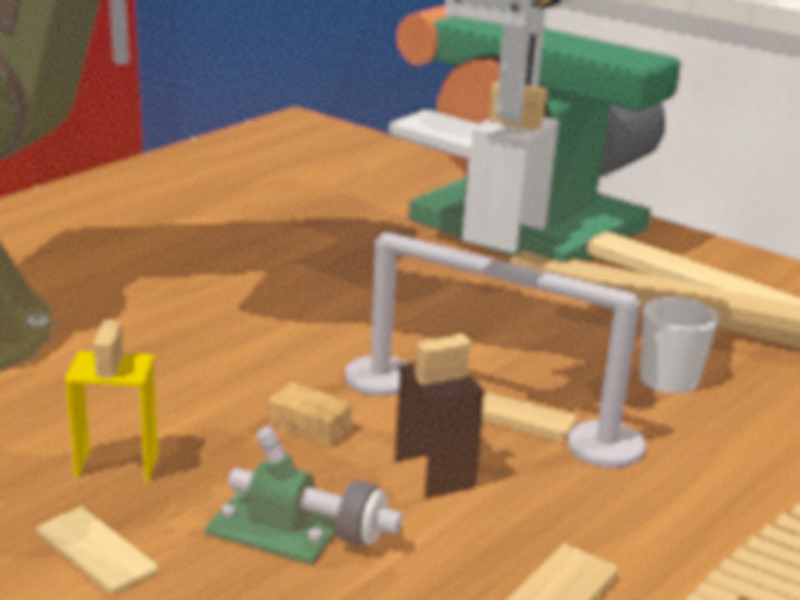

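```bash
python3 -m pendant '[[0,0,0.1,0,0,0,1],[0,0,0.15,0,0,0,1],[0,0,0.15,0,0,0,1],[0,0,0.15,0,0,0,1],[0,0,0.15,0,0,0,1],[0,0,0.12,0,0,0,1],[0,0,0.08,0,0,0,1],[0,0,0.04,0,0,0,1],[0,0,0,0,0,0,1]]'
python3 - <<'E'
from h import *
plan([.526,.276,.2645],Rdown(190.8))
s=cam("scene"); cv2.imwrite("pics/s4.png",cv2.resize(s["bgr"][120:270,300:500],(800,600),interpolation=cv2.INTER_CUBIC))
E
```

```text
time_s: 7.72
ee_pos: [0.5259, 0.2754, 0.2777]
eef_rot: [-3.141, -0.005, -2.954]
force: [0.7, 0.3, -3.3]
grip_width: 0.0155
t 7.72 turn(norm) [-0.001 -0.009 -0.002] shift now [-0.003  0.005  0.11 ] shift after turn [-0.002  0.005  0.11 ] f [ 0.7  0.3 -3.3] w 0.0155
```

View pics/s4.png

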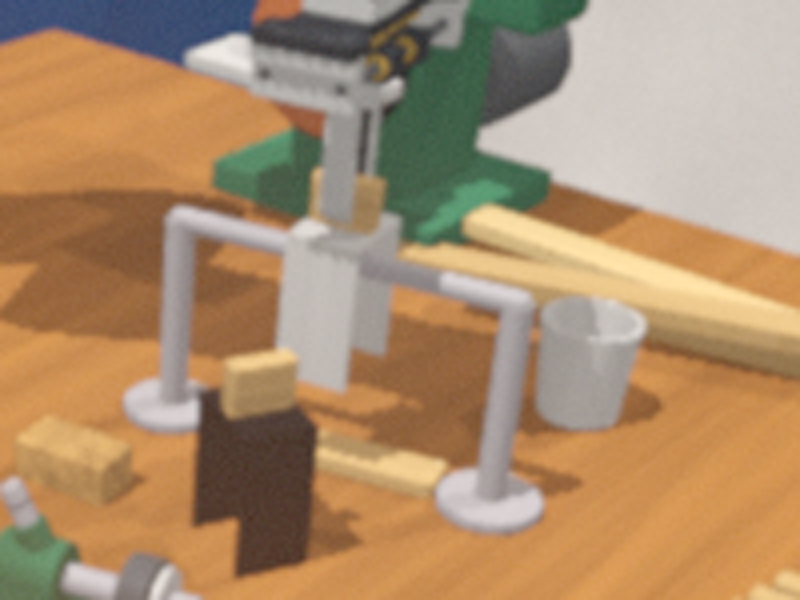

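```bash
python3 -m pendant '[[0,0,0.04,0,0,0,1],[0,0,0.03,0,0,0,1],[0,0,0.02,0,0,0,1],[0,0,0.01,0,0,0,1],[0,0,0.01,0,0,0,1],[0,0,0.005,0,0,0,1],[0,0,0,0,0,0,1]]'
```

```text
time_s: 8.35
ee_pos: [0.5258, 0.2763, 0.2646]
eef_rot: [-3.141, -0.003, -2.953]
force: [0.3, -0.4, -3.2]
grip_width: 0.0158
```

Not yet in contact (force still -3.2), so I lower further.

```bash
python3 -m pendant '[[0,0,0.01,0,0,0,1],[0,0,0.01,0,0,0,1],[0,0,0.0,0,0,0,1]]'; python3 -m pendant '[[0,0,0.01,0,0,0,1],[0,0,0.0,0,0,0,1]]'
```

```text
time_s: 8.6
ee_pos: [0.5258, 0.2762, 0.2643]
eef_rot: [3.142, -0.002, -2.953]
force: [-9.1, -3.5, 15.0]
grip_width: 0.0159
time_s: 8.77
ee_pos: [0.5257, 0.2762, 0.2643]
eef_rot: [3.141, -0.001, -2.953]
force: [-11.3, -5.4, 24.5]
grip_width: 0.0156
```

```bash
python3 -m pendant '[[0,0,-0.015,0,0,0,1],[0,0,-0.005,0,0,0,1]]'; python3 -m pendant '[[0,0,0,0,0,0,-0.3],[0,0,0,0,0,0,-0.3],[0,0,0,0,0,0,-0.3],[0,0,0,0,0,0,-0.3],[0,0,0,0,0,0,-0.3],[0,0,0,0,0,0,-0.3]]'
python3 -m pendant '[[0,0,-0.05,0,0,0,-0.3],[0,0,-0.1,0,0,0,-0.3],[0,0,-0.15,0,0,0,-0.3],[0,0,-0.2,0,0,0,-0.3],[0,0,-0.2,0,0,0,-0.3],[0,0,-0.2,0,0,0,-0.3],[0,0,-0.1,0,0,0,-0.3],[0,0,0,0,0,0,-0.3]]'
python3 - <<'E'
from h import *
plan([.555,-.267,.39],Rdown(190.8)); print(ctrl.get_obs()['qpos'].round(2))
s=cam("scene"); cv2.imwrite("pics/s5.png",cv2.resize(s["bgr"][120:270,300:500],(800,600),interpolation=cv2.INTER_CUBIC))
E
```

```text
time_s: 8.93
ee_pos: [0.5259, 0.2763, 0.2644]
eef_rot: [3.142, -0.002, -2.953]
force: [-2.7, -1.0, 3.4]
grip_width: 0.0159
time_s: 9.43
ee_pos: [0.5258, 0.2762, 0.2632]
eef_rot: [-3.141, -0.004, -2.953]
force: [-0.3, 0.0, -1.2]
grip_width: 0.0522
time_s: 10.1
ee_pos: [0.5263, 0.2764, 0.3876]
eef_rot: [3.141, 0.002, -2.953]
force: [-0.1, 0.2, 0.1]
grip_width: 0.0614
t 10.1 turn(norm) [ 0.002  0.004 -0.   ] shift now [ 0.613 -4.493 -0.026] shift after turn [ 0.614 -4.493 -0.02 ] f [-0.1  0.2  0.1] w 0.0614
[ 0.42  0.35  1.25  0.    1.53 -1.34]
```

View pics/s5.png

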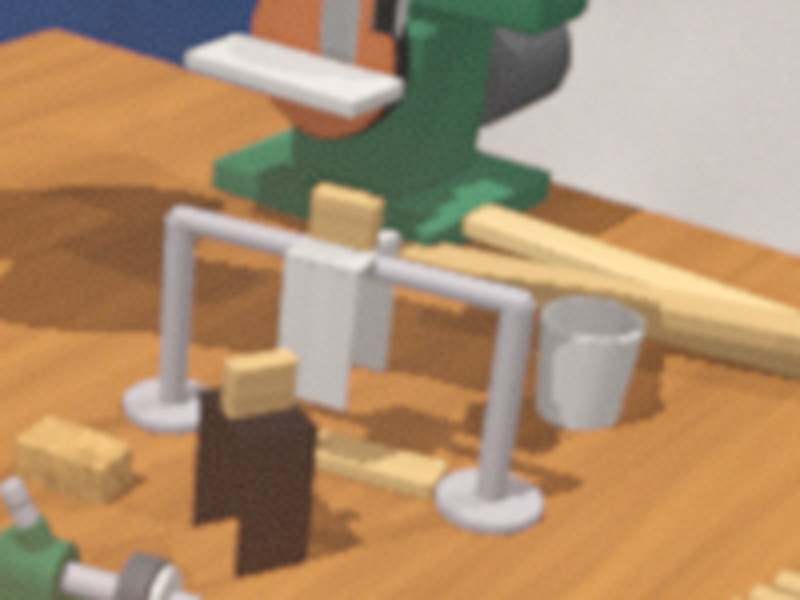

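The guard hangs on the bar and is released. Moving over to the gun.

```bash
python3 -m pendant '[[0.02,-0.15,0,0,0,0,-0.3],[0.035,-0.25,0,0,0,0,-0.3],[0.035,-0.25,0,0,0,0,-0.3],[0.035,-0.25,0,0,0,0,-0.3],[0.035,-0.25,0,0,0,0,-0.3],[0.035,-0.25,0,0,0,0,-0.3],[0.035,-0.25,0,0,0,0,-0.3],[0.035,-0.25,0,0,0,0,-0.3],[0.035,-0.25,0,0,0,0,-0.3],[0.035,-0.25,0,0,0,0,-0.3]]'
python3 -m pendant '[[0.035,-0.25,0,0,0,0,-0.3],[0.035,-0.25,0,0,0,0,-0.3],[0.035,-0.25,0,0,0,0,-0.3],[0.035,-0.25,0,0,0,0,-0.3],[0.035,-0.25,0,0,0,0,-0.3],[0.035,-0.25,0,0,0,0,-0.3],[0.035,-0.25,0,0,0,0,-0.3],[0.03,-0.25,0,0,0,0,-0.3],[0,-0.09,0,0,0,0,-0.3],[0,0,0,0,0,0,-0.3]]'
python3 - <<'E'
from h import *
plan([.555,-.267,.39],Rdown(190.8)); print(ctrl.get_obs()['qpos'].round(2))
s=cam("scene"); t=cam("top"); cv2.imwrite("pics/s6.png",s["bgr"]); cv2.imwrite("pics/t6.png",t["bgr"])
r=lambda a:cv2.resize(a,(400,300),interpolation=cv2.INTER_CUBIC)
cv2.imwrite("pics/c6.png",np.vstack([np.hstack([r(t["bgr"][235:295,300:380]),r(t["bgr"][190:325,150:330])]),np.hstack([r(s["bgr"][235:295,280:360]),r(s["bgr"][150:240,330:450])])]))
E
```

```text
time_s: 10.98
ee_pos: [0.5402, -0.0156, 0.3826]
eef_rot: [3.142, -0.005, -2.953]
force: [0.6, 0.2, 0.1]
grip_width: 0.061
time_s: 11.82
ee_pos: [0.5549, -0.2685, 0.3822]
eef_rot: [3.141, -0.005, -2.956]
force: [0.8, 1.1, -0.6]
grip_width: 0.0615
t 11.82 turn(norm) [ 0.002 -0.01  -0.005] shift now [-0.002  0.012 -0.065] shift after turn [-0.003  0.012 -0.065] f [ 0.8  1.1 -0.6] w 0.0615
[-0.51  0.41  1.19 -0.    1.55 -2.27]
```

View pics/c6.png

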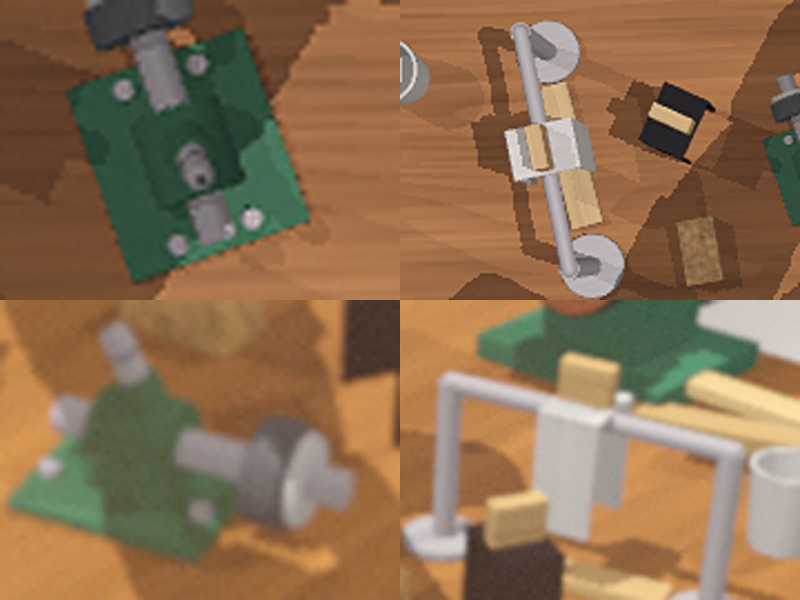

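View pics/s6.png

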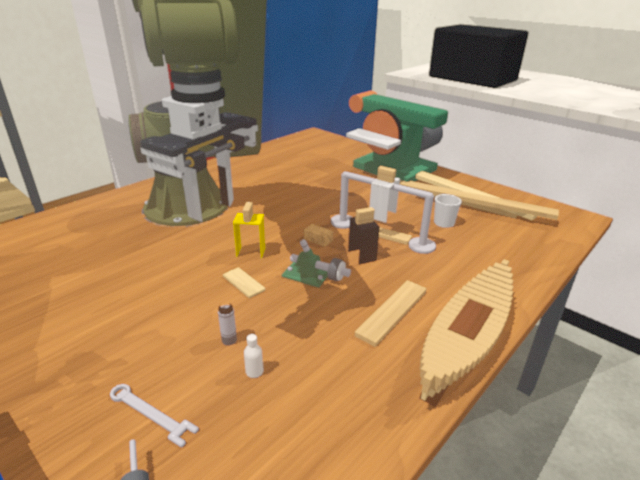

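The guard hangs astride the bar with the pull up. The nipple tip is at about (340,270) in the top view and (303,241) in the scene view. I'll refine the nipple and check the guard's tilt.

Run:
```python
from h import *
t=cam("top"); s=cam("scene")
Z=lambda a:cv2.resize(a,(400,400),interpolation=cv2.INTER_CUBIC)
cv2.imwrite("pics/c7.png",np.hstack([Z(t["bgr"][255:285,325:355]),Z(s["bgr"][235:265,290:320])]))
# guard check, upright model on bar
mid=np.array([.526,.276,0]); a=np.radians(10.8); ux=np.array([np.cos(a),np.sin(a),0]); uy=np.array([-np.sin(a),np.cos(a),0])
names=["near bot R(+x)","near bot L","near top R","near top L","far bot R"]
P0=[(.025,-.033,-.097),(-.025,-.033,-.097),(.025,-.033,.003),(-.025,-.033,.003),(.025,.030,-.097)]
obs=[(385.5,222),(371.1,216.6),(390,186.6),(372.9,181.5),(394.5,212.4)]
for tilt in (-.2,-.1,0,.1,.2):
  c,sn=np.cos(tilt),np.sin(tilt)
  P=[mid+x*ux+(y*c-z*sn)*uy+np.array([0,0,.159+y*sn+z*c]) for x,y,z in P0]
  print(tilt,proj(s,P).round(1).tolist())
print(obs)
```

```text
-0.2 [[382.3, 221.1], [365.0, 216.1], [389.0, 183.7], [371.1, 179.2], [391.7, 215.9]]
-0.1 [[383.7, 221.3], [366.5, 216.3], [388.8, 185.0], [370.8, 180.4], [393.3, 214.0]]
0 [[385.1, 221.1], [368.0, 216.1], [388.6, 186.2], [370.7, 181.7], [394.9, 211.7]]
0.1 [[386.6, 220.5], [369.6, 215.6], [388.4, 187.5], [370.6, 182.9], [396.4, 209.3]]
0.2 [[388.1, 219.6], [371.2, 214.7], [388.3, 188.6], [370.5, 184.1], [397.9, 206.5]]
[(385.5, 222), (371.1, 216.6), (390, 186.6), (372.9, 181.5), (394.5, 212.4)]
```

View pics/c7.png

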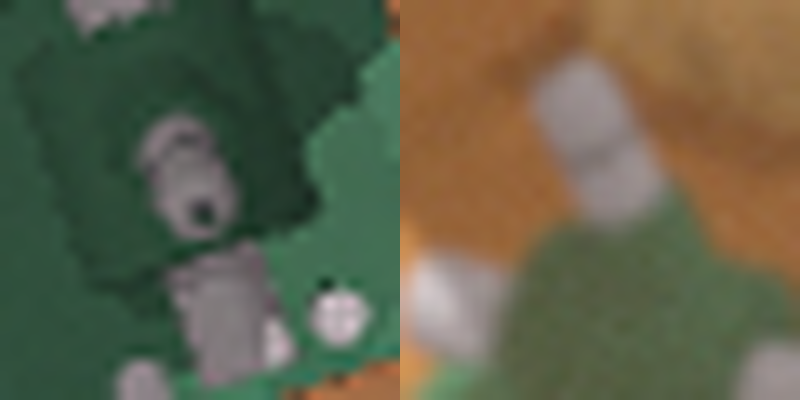

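Run:
```python
from h import *
t=cam("top"); s=cam("scene")
b=np.array([.5074,.0071,0]); a=np.radians(18.); Rb=Ro.from_euler('z',a).as_matrix()
ax=Rb@np.array([-np.sin(np.radians(28)),0,np.cos(np.radians(28))])
for us in((302.9,239.),(302.9,240.)):
    p,e=tri(t,(339.7,270.4),s,us); q=Rb.T@(p-b); print(p.round(4),e.round(4),"block",q.round(4))
# pin silhouette in top: front face centre; scan z in block plane
for z in(.085,.09,.095,.1):
    p=onz(t,(339.7,270.4),z); print(z,p.round(4),(Rb.T@(p-b)).round(4),proj(s,[p,p-.014*ax,p-.028*ax]).round(1).tolist(),proj(t,[p,p-.014*ax,p-.028*ax]).round(1).tolist())
# base checks: plate corners seen from scene
C=[b+Rb@np.array([x,y,.008]) for x,y in((.05,.046),(.05,-.046),(-.05,-.046),(-.05,.046))]
print("plate corners scene",proj(s,C).round(1).tolist()); print("top",proj(t,C).round(1).tolist())
Z=lambda a:cv2.resize(a,(400,400),interpolation=cv2.INTER_CUBIC)
cv2.imwrite("pics/c8.png",np.hstack([Z(t["bgr"][235:295,308:368]),Z(s["bgr"][235:295,280:340])]))
# white/grey pin mask in scene
m=cv2.inRange(s["hsv"],(0,0,90),(179,60,255)); 
for y in range(236,256): xs=np.where(m[y,292:315])[0]; print(y,[] if not len(xs) else (xs.min()+292,xs.max()+292))
```

```text
[0.4934 0.0032 0.0872] 0.0035 block [-0.0145  0.0006  0.0872]
[0.4935 0.0031 0.0845] 0.0034 block [-0.0145  0.0005  0.0845]
0.085 [0.4923 0.0019 0.085 ] [-0.016  -0.0003  0.085 ] [[301.4, 239.9], [304.0, 245.0], [306.5, 250.1]] [[339.7, 270.4], [338.7, 267.9], [337.7, 265.5]]
0.09 [0.4921 0.002  0.09  ] [-0.0162 -0.0001  0.09  ] [[301.4, 238.0], [303.9, 243.1], [306.5, 248.3]] [[339.7, 270.4], [338.7, 267.9], [337.7, 265.5]]
0.095 [0.4919 0.002  0.095 ] [-0.0163 -0.      0.095 ] [[301.3, 236.1], [303.9, 241.3], [306.4, 246.4]] [[339.7, 270.4], [338.7, 267.9], [337.7, 265.5]]
0.1 [0.4917 0.0021 0.1   ] [-0.0165  0.0001  0.1   ] [[301.3, 234.2], [303.8, 239.4], [306.4, 244.6]] [[339.7, 270.4], [338.7, 267.9], [337.7, 265.5]]
plate corners scene [[334.3, 264.0], [318.5, 284.5], [280.1, 273.4], [297.8, 254.3]]
top [[312.4, 252.5], [348.1, 239.9], [361.9, 278.7], [326.0, 291.3]]
236 []
237 []
238 []
239 []
240 (np.int64(302), np.int64(305))
241 (np.int64(300), np.int64(305))
242 (np.int64(300), np.int64(306))
243 (np.int64(301), np.int64(306))
244 (np.int64(301), np.int64(307))
245 (np.int64(301), np.int64(307))
246 (np.int64(302), np.int64(308))
247 (np.int64(303), np.int64(308))
248 (np.int64(303), np.int64(309))
249 (np.int64(303), np.int64(310))
250 (np.int64(304), np.int64(310))
251 (np.int64(304), np.int64(309))
252 (np.int64(304), np.int64(306))
253 (np.int64(305), np.int64(310))
254 (np.int64(292), np.int64(293))
255 (np.int64(292), np.int64(309))
```

View pics/c8.png

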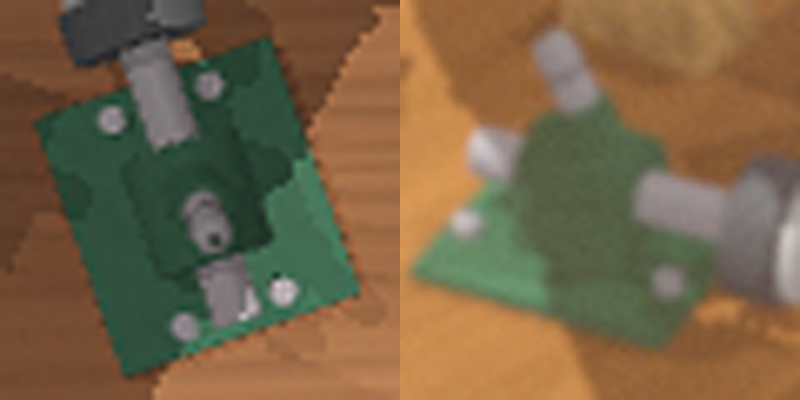

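The guard is upright: its corners match the zero-tilt projection to within about 3 px. The nipple tip is at about (0.492, 0.002, 0.090), on the block's y=0 plane. Descending on the gun.

```bash
python3 -c "
from h import *
plan([.5555,-.2673,.138],Rdown(190.8))"
python3 -m pendant '[[-0.005,-0.008,0.15,0,0,0,-0.3],[0,0,0.25,0,0,0,-0.3],[0,0,0.25,0,0,0,-0.3],[0,0,0.25,0,0,0,-0.3],[0,0,0.25,0,0,0,-0.3],[0,0,0.15,0,0,0,-0.3],[0,0,0.1,0,0,0,-0.3],[0,0,0,0,0,0,-0.3]]'
python3 - <<'E'
from h import *
plan([.5555,-.2673,.138],Rdown(190.8))
s=cam("scene");cv2.imwrite("pics/s9.png",cv2.resize(s["bgr"][220:370,130:330],(800,600),interpolation=cv2.INTER_CUBIC))
E
```

```text
t 12.12 turn(norm) [-0.001 -0.006  0.003] shift now [-0.005 -0.015  2.05 ] shift after turn [ 2.00e-03 -1.60e-02  2.05e+00] f [-0.3  0.  -0.1] w 0.0612
time_s: 12.78
ee_pos: [0.555, -0.2668, 0.2136]
eef_rot: [3.14, -0.006, -2.952]
force: [0.0, 0.5, 0.4]
grip_width: 0.0614
t 12.78 turn(norm) [ 0.003 -0.012  0.001] shift now [-0.007 -0.006  0.63 ] shift after turn [-0.003 -0.005  0.63 ] f [0.  0.5 0.4] w 0.0614
```

View pics/s9.png

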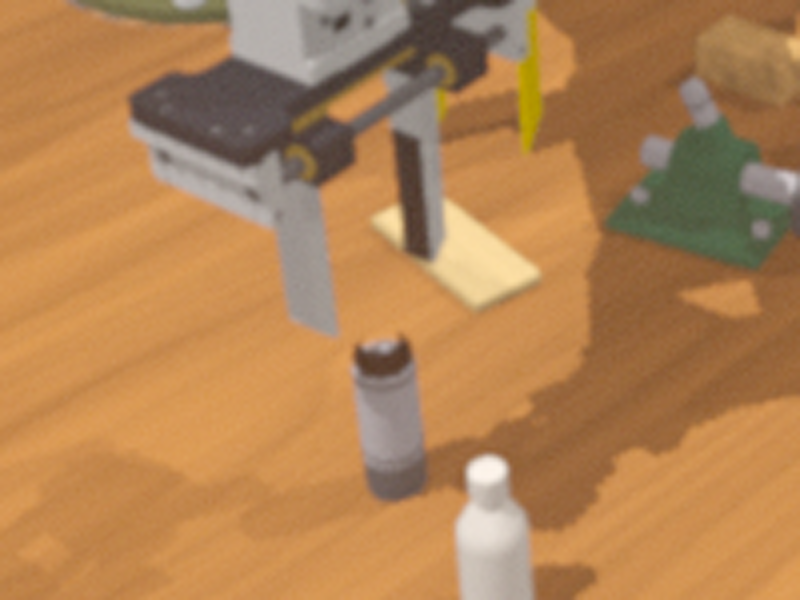

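```bash
python3 -m pendant '[[-0.003,-0.005,0.2,0,0,0,-0.3],[0,0,0.2,0,0,0,-0.3],[0,0,0.13,0,0,0,-0.3],[0,0,0.07,0,0,0,-0.3],[0,0,0.02,0,0,0,-0.3],[0,0,0,0,0,0,-0.3]]'
python3 - <<'E'
from h import *
plan([.5555,-.2673,.138],Rdown(190.8))
s=cam("scene");cv2.imwrite("pics/s10.png",cv2.resize(s["bgr"][250:370,150:310],(800,600),interpolation=cv2.INTER_CUBIC))
E
```

```text
time_s: 13.33
ee_pos: [0.556, -0.2683, 0.1424]
eef_rot: [-3.14, -0.003, -2.953]
force: [0.4, -0.4, -0.3]
grip_width: 0.0609
t 13.33 turn(norm) [-0.002 -0.005  0.   ] shift now [0.002 0.009 0.037] shift after turn [0.003 0.009 0.037] f [ 0.4 -0.4 -0.3] w 0.0609
```

View pics/s10.png

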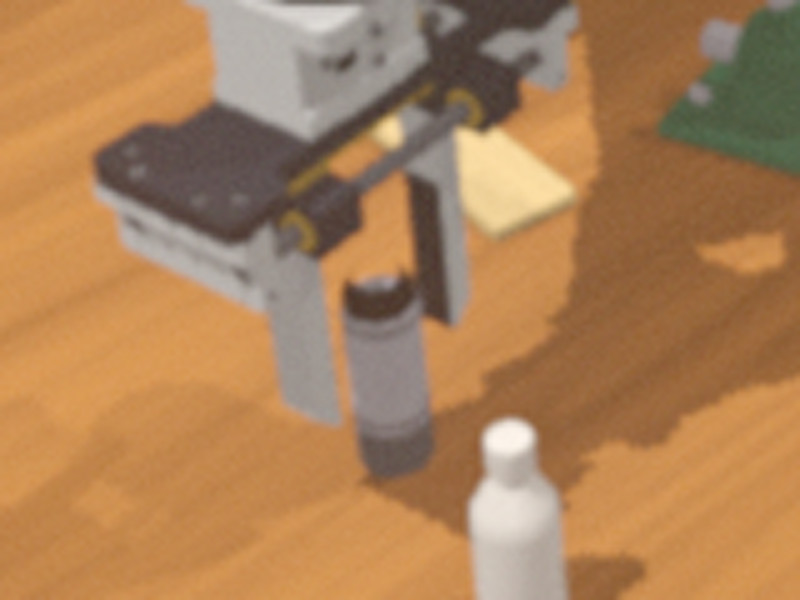

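```bash
python3 -m pendant '[[0,0,0.035,0,0,0,-0.3],[0,0,0,0,0,0,1],[0,0,0,0,0,0,1],[0,0,0,0,0,0,1],[0,0,0,0,0,0,1],[0,0,0,0,0,0,1],[0,0,0,0,0,0,1],[0,0,0,0,0,0,1]]' 40
python3 -m pendant '[[0,0,0,0,0,0,1],[0,0,0,0,0,0,1],[0,0,0,0,0,0,1]]' 60
python3 - <<'E'
from h import *
plan([.5555,-.2673,.33],Rdown(197.8))
E
```

```text
time_s: 14.05
ee_pos: [0.5556, -0.2683, 0.1373]
eef_rot: [-3.141, -0.003, -2.953]
force: [0.1, 1.0, 1.5]
grip_width: 0.0296
time_s: 14.3
ee_pos: [0.5556, -0.2682, 0.1373]
eef_rot: [-3.141, -0.003, -2.953]
force: [-0.9, 1.9, 2.6]
grip_width: 0.0293
t 14.3 turn(norm) [-0.    -0.007 -0.234] shift now [ 0.005  0.007 -1.606] shift after turn [-0.002  0.008 -1.606] f [-0.9  1.9  2.6] w 0.0293
```

```bash
python3 -m pendant '[[0,0,-0.08,0,0,0,1],[0,0,-0.18,0,0,0,1],[0,0,-0.25,0,0,0,1],[0,0,-0.25,0,0,0,1],[0,0,-0.25,0,0,0,1],[0,0,-0.25,0,0,0,1],[0,0,-0.2,0,0,0,1],[0,0,-0.1,0,0,-0.117,1],[0,0,0,0,0,-0.117,1],[0,0,0,0,0,0,1]]'
python3 - <<'E'
from h import *
ax=Ro.from_euler('z',18,degrees=True).as_matrix()@np.array([-np.sin(np.radians(28)),0,np.cos(np.radians(28))])
Rt=Rdown(198)@Ro.from_euler('y',-28,degrees=True).as_matrix(); print(Rt[:,2],-ax)
tip=np.array([.492,.002,.0905]); pre=tip+ax*(.1373+.06); print(pre)
plan(pre,Rt); plan([pre[0],pre[1],.32],Rdown(198))
E
```

```text
time_s: 15.13
ee_pos: [0.5561, -0.2681, 0.3254]
eef_rot: [-3.141, -0.003, -2.828]
force: [-0.3, 0.8, -3.2]
grip_width: 0.0292
[ 0.44649399  0.14507469 -0.88294759] [ 0.44649399  0.14507469 -0.88294759]
[ 0.40390674 -0.02662324  0.26470556]
t 15.13 turn(norm) [-0.002 -0.939 -0.   ] shift now [0.584 2.306 0.506] shift after turn [0.754 2.305 0.172] f [-0.3  0.8 -3.2] w 0.0292
t 15.13 turn(norm) [-0.002 -0.006 -0.001] shift now [0.585 2.305 0.045] shift after turn [0.584 2.305 0.045] f [-0.3  0.8 -3.2] w 0.0292
```

```bash
python3 -m pendant '[[0.05,0.18,0,0,0,0,1],[0.06,0.25,0,0,0,0,1],[0.06,0.25,0,0,0,0,1],[0.06,0.25,0,0,0,0,1],[0.06,0.25,0,0,0,0,1],[0.06,0.25,0,0,0,0,1],[0.06,0.25,0,0,0,0,1],[0.06,0.25,0,0,0,0,1],[0.06,0.2,0,0,0,0,1],[0.05,0.17,0,0,0,0,1]]'
python3 -m pendant '[[0,0,0,0,-0.156,0,1],[0,0,0,0,-0.156,0,1],[0,0,0,0,-0.156,0,1],[0,0,0,0,-0.156,0,1],[0,0,0,0,-0.156,0,1],[0,0,0,0,-0.156,0,1],[0,0,0,0,0,0,1],[0,0,0,0,0,0,1]]'
cat >> h.py <<'E'
ax=Ro.from_euler('z',18,degrees=True).as_matrix()@np.array([-np.sin(np.radians(28)),0,np.cos(np.radians(28))])
Rt=Rdown(198)@Ro.from_euler('y',-28,degrees=True).as_matrix()
tip=np.array([.492,.002,.0905])
E
python3 - <<'E'
from h import *
plan(tip+ax*(.1373+.03),Rt); print(ctrl.get_obs()['qpos'].round(2))
E
```

```text
time_s: 15.97
ee_pos: [0.4041, -0.0253, 0.3244]
eef_rot: [3.141, -0.004, -2.833]
force: [-0.2, 0.5, -2.2]
grip_width: 0.0293
time_s: 16.63
ee_pos: [0.405, -0.0268, 0.3244]
eef_rot: [3.14, 0.484, -2.833]
force: [0.5, -0.5, -2.4]
grip_width: 0.029
t 16.63 turn(norm) [-0.003 -0.01  -0.009] shift now [0.237 0.004 0.687] shift after turn [0.241 0.004 0.685] f [ 0.5 -0.5 -2.4] w 0.029
[-0.27 -0.22  2.05  0.33  0.92 -2.29]
```

```bash
python3 -m pendant '[[0.1,0.004,0.1,0,-0.01,-0.009,1],[0.14,0,0.15,0,0,0,1],[0,0,0.15,0,0,0,1],[0,0,0.15,0,0,0,1],[0,0,0.1,0,0,0,1],[0,0,0.035,0,0,0,1],[0,0,0,0,0,0,1],[0,0,0,0,0,0,1]]'
python3 - <<'E'
from h import *
plan(tip+ax*(.1373+.03),Rt)
t=cam("top"); s=cam("scene")
Z=lambda a:cv2.resize(a,(400,400),interpolation=cv2.INTER_CUBIC)
cv2.imwrite("pics/c11.png",np.hstack([Z(t["bgr"][230:310,300:380]),Z(s["bgr"][195:275,262:342])]))
E
```

```text
time_s: 17.3
ee_pos: [0.4182, -0.022, 0.2389]
eef_rot: [-3.14, 0.491, -2.825]
force: [-0.0, -0.2, -3.0]
grip_width: 0.0291
t 17.3 turn(norm) [-0.002  0.003  0.004] shift now [0.01  0.    0.001] shift after turn [0.01  0.    0.002] f [-0.  -0.2 -3. ] w 0.0291
```

View pics/c11.png

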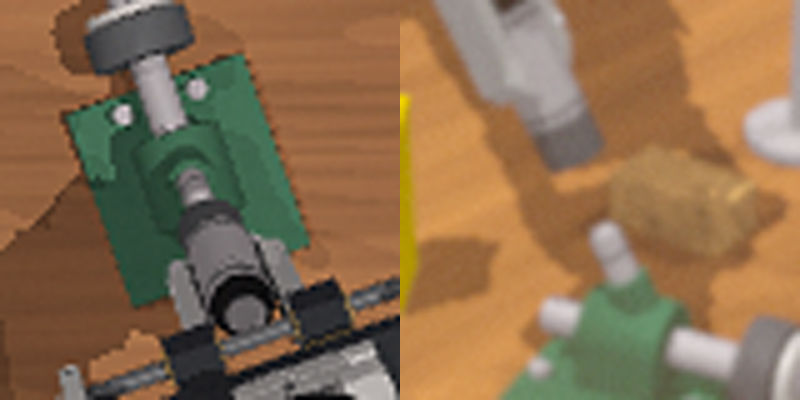

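The scene crop shows the gun's axis line pointing at the nipple tip at (602,226), and the top crop agrees. I'll advance 20 mm and look closer.

```bash
python3 -m pendant '[[0.01,0,0.06,0,0.003,0.004,1],[0,0,0.06,0,0,0,1],[0,0,0.05,0,0,0,1],[0,0,0,0,0,0,1],[0,0,0,0,0,0,1]]'
python3 - <<'E'
from h import *
plan(tip+ax*(.1373+.01),Rt)
t=cam("top"); s=cam("scene")
Z=lambda a:cv2.resize(a,(400,400),interpolation=cv2.INTER_CUBIC)
cv2.imwrite("pics/c12.png",np.hstack([Z(t["bgr"][245:295,315:365]),Z(s["bgr"][210:260,275:325])]))
E
```

```text
time_s: 17.82
ee_pos: [0.4262, -0.0194, 0.2196]
eef_rot: [-3.141, 0.489, -2.828]
force: [-0.3, 0.1, -2.8]
grip_width: 0.0293
t 17.82 turn(norm) [-0.001  0.001 -0.001] shift now [-0.004  0.    -0.007] shift after turn [-0.004  0.    -0.007] f [-0.3  0.1 -2.8] w 0.0293
```

View pics/c12.png

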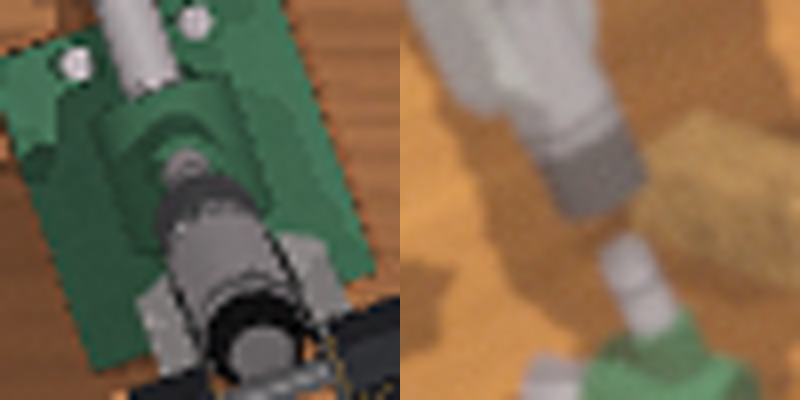

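Scene crop: gun mouth centre at about (603,196), nipple tip at about (624,245), so the nipple looks about 1 px left of the gun axis. I'll measure that with sub-pixel edges.

```bash
cat > al.py <<'E'
from h import *
def edges(d,c0,r0,r1,thr=75):
    # along rows around column c0(row): subpixel edges in saturation
    L=[];Rr=[]
    S=d["hsv"][:,:,1].astype(float)
    for r in range(r0,r1):
        c=int(round(c0(r))); 
        if S[r,c]>thr: continue
        i=c
        while S[r,i-1]<thr and c-i<14:i-=1
        L.append((r,i-1+(S[r,i-1]-thr)/(S[r,i-1]-S[r,i])))
        i=c
        while S[r,i+1]<thr and i-c<14:i+=1
        Rr.append((r,i+(thr-S[r,i])/(S[r,i+1]-S[r,i])))
    return np.array(L),np.array(Rr)
E
python3 - <<'E'
from al import *
s=cam("scene"); t=cam("top")
S=s["hsv"][:,:,1]
for r in range(222,256): print(r,' '.join('%3d'%v for v in S[r,284:316]))
E
```

```text
222  25  26  24  27  24  22  20  16  15  15  14  13  13  13  13  14  21  55 113 144 154 147 150 150 147 156 147 143 142 159 151 148
223  52  37  35  47  41  25  23  17  18  18  15  15  14  15  13  16  21  35  81 141 151 147 148 148 147 150 145 153 151 150 147 144
224 110  95  86  96  74  39  21  23  23  17  12  16  15  14  15  15  15  22  61 126 148 145 153 154 158 149 144 144 137 134 142 143
225 144 137 133 149 118  55  27  19  21  19  19  19  16  18  15  20  21  22  51 102 138 153 151 154 150 140 134 133 133 128 133 134
226 155 152 158 159 138  85  38  29  20  22  18  19  19  16  19  19  17  25  43  83 131 149 150 147 144 134 132 130 133 130 138 134
227 150 150 152 151 147 113  64  34  26  23  16  16  18  25  19  17  29  29  32  58 106 134 143 147 137 133 137 129 130 133 130 128
228 145 159 154 156 158 137 105  51  26  22  20  19  16  23  23  24  33  28  30  42  88 122 131 139 130 133 134 133 130 134 127 132
229 148 148 156 157 152 150 130  73  36  21  23  21  24  30  29  30  30  32  30  38  58 108 121 130 133 134 136 139 131 137 133 126
230 154 153 149 153 158 155 137 109  68  42 
[... 2687 characters left out ...]
  15  12  17  39  58  73 119 148 152 154
251 156 150 155 155 151 153 149 154 149 156 156 150 158 161 151 146 147 134 108  64  28  12  13  26  47  56  68  65  97 141 159 148
252 150 150 152 155 157 154 146 156 156 151 153 149 153 152 147 143 124  88  73  64  45  43  43  53  65  70  64  69  74 123 155 153
253 149 153 154 153 155 158 152 150 133 133 140 150 153 159 152 139  91  70  66  74  68  58  66  73  71  65  68  71  78 100 136 144
254 153 152 157 151 157 156 143 114  82  69  86 109 112 125 121  95  67  69  63  61  65  67  73  69  69  65  69  73  66  75  67  85
255 155 152 153 157 151 148 128  81  39  30  38  55  57  63  59  64  65  69  66  68  73  65  70  75  72  68  73  65  67  73  69  68
```

Run:
```python
from al import *
t=cam("top")
S=t["hsv"][:,:,1]
for r in range(260,284): print(r,' '.join('%3d'%v for v in S[r,326:358]))
```

```text
260 102  93 102 104  93 100  98 101  98 103 106 105 101 105  97 102 108 101 100 102 100  98 103 103 100  98  98 101 102  98 158 148
261 106 106 100 102  98 101 101 101 102  98 108 104 108 106  97 100  96 100 100 105 102 102 102 103  99 104 100 101 102  99 153 149
262 105 100 108 103 104 100 107 104 107 111 103 104 105 104 108 104  99  99  99 101 100 103 103 103 100  98 100  98 105 105 110 150
263 105  98  93 103  99  95 104 100 108 107 106  73  38  83 108 105 104 106 105  98 103 104 103 100 100 102  97  98 104 106  67 155
264 104 105 109  99 103  98 108 108 107 104  36  20  21  19  36 106 102 103 103 103  99  99 108 105 105  98  99 102 100 102 104 158
265 107  99 101 104  99 109 102 106 104  55  19  21  11  16  14  82 107 103 105 102 101 101  98  99  99 103  98 102  98 104 102  96
266 101  99  97 102  94 108  97 109  98  24  17  11  14  13   9  31  86 101 107 108 101  96 105 101 101  96 101 101 100  98 107 108
267 103 100  94 108 105 104 107 105 106  29  15  12   0   0   0   4  12  13  30 106 107 103 100 102 100 103  99  98 103 100 102 106
268 105 106  97 107 101 101 103 102 109 116 
[... 1367 characters left out ...]
  10  16  10   9  11  11  13  10  13 115
279 103 101 103 106 104  96 104 107 107  33  22  19  14  14  11   9  11  14  16   7   7  10   6   9  12  13  12  10  11  12  10  60
280 105 105 104 105 102 105 112 109  28  16  14  12  14  16  11  11  13  10   9  13  11  13  12  12  11  15  13  12  10  10   8   8
281 104 101 107  99 104 105 110  33  14  12  12  10  12  16  14   3   9  18  11  14   0  57  19  16  18  10   6  10  10  10   6   4
282 101 102  99 100 105  94   9  12  10  10  10  11  19  11  13  12  12  11   0  48  55  64  17  51  26   9  14   7  12   8   8   6
283 102 102 105 107 114 105  23  12   8  10  10  11  16  11  12  13  14  34  14  18  27  40  13  30  21  16  16  13  10  10  10   6
```

Run:
```python
from al import *
t=cam("top"); s=cam("scene"); o=ctrl.get_obs()
R=Ro.from_euler('xyz',o["eef_rot"]).as_matrix(); m=o["ee_pos"]+R@[0,0,.1373]
for n,d in(("scene",s),("top",t)):
    P=proj(d,[m,m-.02*R[:,2],m+.001*R[:,0],m+.001*R[:,1],m+.001*R[:,2]]); print(n,P[:2].round(2).tolist(),(P[2:]-P[0]).round(3).tolist(),"slope",((P[1]-P[0])[0]/(P[1]-P[0])[1]).round(3))
```

```text
scene [[299.51, 234.24], [295.8, 226.74]] [[-0.338, 0.09], [0.195, -0.197], [0.184, 0.373]] slope 0.495
top [[340.55, 272.09], [342.03, 275.75]] [[0.127, 0.373], [-0.414, 0.146], [-0.073, -0.18]] slope 0.403
```

```bash
python3 -m pendant '[[0.012,0.002,0.01,0,0,0,1],[0.012,0.002,0.01,0,0,0,1],[0,0,0,0,0,0,1],[0,0,0,0,0,0,1]]'
python3 - <<'E'
from al import *
s=cam("scene"); t=cam("top"); o=ctrl.get_obs(); print(o["ee_pos"],o["force"])
S=s["hsv"][:,:,1].astype(float)
def line(d,c0,rows,k,thr):
    L,R=edges(d,c0,rows[0],rows[1],thr); C=(L[:,1]+R[:,1])/2; print((R[:,1]-L[:,1]).round(1),C.round(1)); return np.median(C-k*(L[:,0]))
g=line(s,lambda r:297+(r-228)*.5,(223,231),.495,80); n=line(s,lambda r:304.5+(r-245.5)*.5,(242,250),.495,80); print("scene horiz diff nip-gun",n-g)
Z=lambda a:cv2.resize(a,(400,400),interpolation=cv2.INTER_CUBIC)
cv2.imwrite("pics/c13.png",np.hstack([Z(t["bgr"][245:295,315:365]),Z(s["bgr"][210:260,275:325])]))
E
```

```text
time_s: 18.5
ee_pos: [0.4246, -0.0195, 0.2164]
eef_rot: [-3.14, 0.49, -2.828]
force: [0.1, 0.2, -2.6]
grip_width: 0.029
[ 0.42475401 -0.01949581  0.21659629] [-0.0772303   0.12155563 -2.37428415]
[20.1 18.9 14.7 13.8 13.8 14.1 13.7 13.3] [291.  291.9 294.4 295.1 295.5 295.9 296.4 297.1]
[7.  7.3 7.5 7.6 7.5 7.6 8.2 8.3] [303.1 303.3 303.7 304.2 304.7 305.3 306.  306.5]
scene horiz diff nip-gun -0.02945144336536032
```

View pics/c13.png

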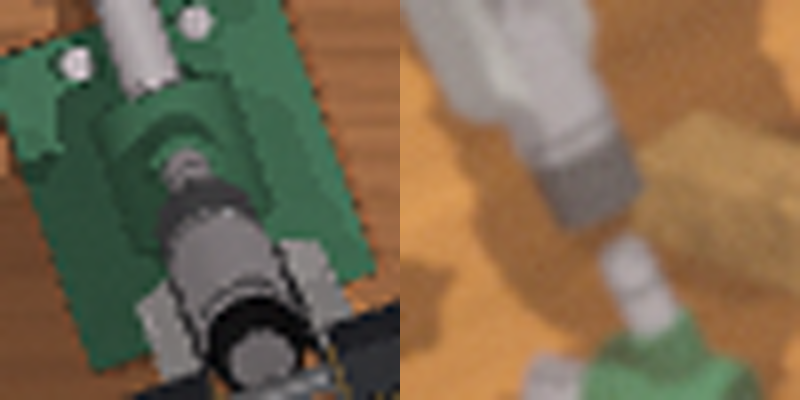

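The scene view now shows gun and nipple axes collinear (offset -0.03 px), and the top view agrees. Advancing in small steps while watching force.

```bash
python3 -m pendant '[[0,0,0.03,0,0,0,1],[0,0,0.03,0,0,0,1],[0,0,0.03,0,0,0,1],[0,0,0,0,0,0,1]]'; python3 -m pendant '[[0,0,0.02,0,0,0,1],[0,0,0.02,0,0,0,1],[0,0,0,0,0,0,1]]'
python3 - <<'E'
from al import *
s=cam("scene"); t=cam("top"); o=ctrl.get_obs(); print(o["ee_pos"],o["force"],o["moment"])
Z=lambda a:cv2.resize(a,(400,400),interpolation=cv2.INTER_CUBIC)
cv2.imwrite("pics/c14.png",np.hstack([Z(t["bgr"][245:295,315:365]),Z(s["bgr"][210:260,275:325])]))
E
```

```text
time_s: 18.93
ee_pos: [0.4296, -0.0178, 0.2063]
eef_rot: [-3.141, 0.489, -2.828]
force: [-0.6, -0.2, -3.3]
grip_width: 0.0296
time_s: 19.18
ee_pos: [0.4318, -0.0172, 0.2024]
eef_rot: [-3.141, 0.49, -2.828]
force: [0.4, 0.3, -3.2]
grip_width: 0.0293
[ 0.43171841 -0.01722362  0.20272755] [-0.52411295 -0.15355134 -3.0540143 ] [-0.09263043  0.44414246 -0.01636408]
```

View pics/c14.png

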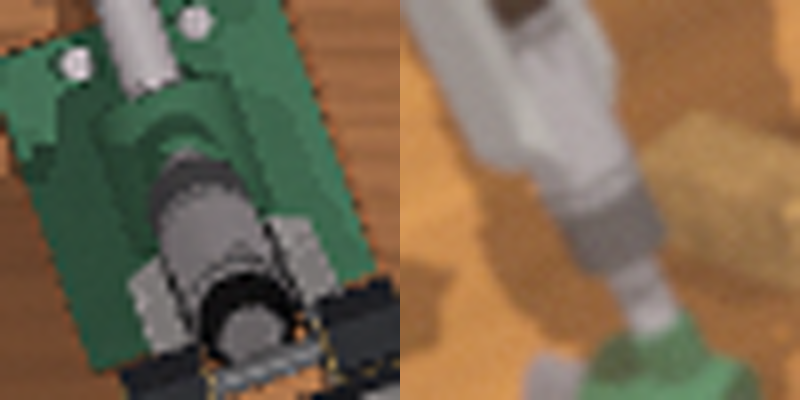

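```bash
for i in 1 2; do :; done; python3 -m pendant '[[0,0,0.02,0,0,0,1],[0,0,0.02,0,0,0,1],[0,0,0,0,0,0,1]]'; python3 -m pendant '[[0,0,0.02,0,0,0,1],[0,0,0.015,0,0,0,1],[0,0,0,0,0,0,1]]'
```

```text
time_s: 19.53
ee_pos: [0.4339, -0.0165, 0.1982]
eef_rot: [-3.141, 0.49, -2.828]
force: [0.4, 0.1, -2.8]
grip_width: 0.029
time_s: 19.78
ee_pos: [0.4358, -0.0159, 0.1945]
eef_rot: [-3.141, 0.49, -2.828]
force: [-0.0, -1.0, -3.3]
grip_width: 0.0294
```

```bash
python3 -c "
from al import *
o=ctrl.get_obs();R=Ro.from_euler('xyz',o['eef_rot']).as_matrix();print((R.T@(o['force']-[0,0,-2.9])).round(1),(R.T@(o['ee_pos']-[.4246,-.0195,.2164])).round(4))"
```

```text
[ 0.5 -1.   0.2] [-0.0001 -0.      0.0248]
```

Still free at 25 mm, so the nipple is inside the bore. Continuing.

```bash
python3 -m pendant '[[0,0,0.015,0,0,0,1],[0,0,0.01,0,0,0,1],[0,0,0,0,0,0,1]]'; python3 -m pendant '[[0,0,0.015,0,0,0,1],[0,0,0.01,0,0,0,1],[0,0,0,0,0,0,1]]'
python3 - <<'E'
from al import *
o=ctrl.get_obs();R=Ro.from_euler('xyz',o['eef_rot']).as_matrix();print((R.T@(o['force']-[0,0,-2.9])).round(1),(R.T@(o['ee_pos']-[.4246,-.0195,.2164])).round(4))
s=cam("scene"); t=cam("top")
Z=lambda a:cv2.resize(a,(400,400),interpolation=cv2.INTER_CUBIC)
cv2.imwrite("pics/c15.png",np.hstack([Z(t["bgr"][245:295,315:365]),Z(s["bgr"][210:260,275:325])]))
E
```

```text
time_s: 20.03
ee_pos: [0.4372, -0.0155, 0.1923]
eef_rot: [-3.14, 0.49, -2.828]
force: [-6.9, -2.4, 5.9]
grip_width: 0.0294
time_s: 20.28
ee_pos: [0.4385, -0.0151, 0.1897]
eef_rot: [-3.14, 0.49, -2.828]
force: [-6.0, -0.8, 4.4]
grip_width: 0.0289
[ 1.8  1.1 -9.2] [-0.0003 -0.0001  0.0304]
```

View pics/c15.png

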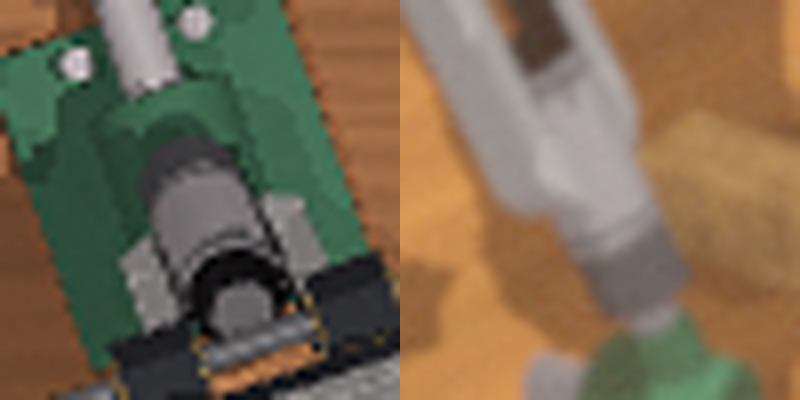

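Contact came with about 12 N, and the force is now falling as the nipple gives way. Keep pushing to the stop.

```bash
python3 -m pendant '[[0,0,0.015,0,0,0,1],[0,0,0.01,0,0,0,1],[0,0,0,0,0,0,1]]' 60; python3 -m pendant '[[0,0,0.015,0,0,0,1],[0,0,0,0,0,0,1]]';python3 -m pendant '[[0,0,0.01,0,0,0,1],[0,0,0,0,0,0,1]]'
python3 - <<'E'
from al import *
o=ctrl.get_obs();R=Ro.from_euler('xyz',o['eef_rot']).as_matrix();print((R.T@(o['force']-[0,0,-2.9])).round(1),(R.T@(o['ee_pos']-[.4246,-.0195,.2164])).round(4))
E
```

```text
time_s: 20.63
ee_pos: [0.4399, -0.0146, 0.187]
eef_rot: [-3.14, 0.49, -2.828]
force: [-5.5, -1.9, 1.6]
grip_width: 0.0294
time_s: 20.8
ee_pos: [0.4407, -0.0144, 0.1853]
eef_rot: [-3.14, 0.49, -2.828]
force: [-4.1, -1.4, 0.8]
grip_width: 0.0299
time_s: 20.97
ee_pos: [0.4412, -0.0143, 0.1846]
eef_rot: [-3.14, 0.491, -2.827]
force: [-10.1, -1.9, 9.2]
grip_width: 0.0292
[  3.3   1.3 -15.5] [-0.0004 -0.0001  0.0362]
```

```bash
python3 -m pendant '[[0,0,0.005,0,0,0,1],[0,0,0,0,0,0,1],[0,0,0,0,0,0,1],[0,0,0,0,0,0,1],[0,0,0,0,0,0,1],[0,0,0,0,0,0,1],[0,0,0,0,0,0,1],[0,0,0,0,0,0,1],[0,0,0,0,0,0,1],[0,0,0,0,0,0,1]]'
python3 - <<'E'
from al import *
o=ctrl.get_obs();R=Ro.from_euler('xyz',o['eef_rot']).as_matrix();print((R.T@(o['force']-[0,0,-2.9])).round(1),(R.T@(o['ee_pos']-[.4246,-.0195,.2164])).round(4))
s=cam("scene"); t=cam("top")
Z=lambda a:cv2.resize(a,(400,300),interpolation=cv2.INTER_CUBIC)
cv2.imwrite("pics/c16.png",np.vstack([np.hstack([Z(t["bgr"][240:300,300:380]),Z(s["bgr"][200:260,265:345])]),np.hstack([Z(t["bgr"]),Z(s["bgr"][150:240,330:450])])]))
E
```

```text
time_s: 21.8
ee_pos: [0.4414, -0.0142, 0.1845]
eef_rot: [-3.14, 0.491, -2.827]
force: [-15.8, -3.4, 16.5]
grip_width: 0.029
[  5.1   1.6 -24.8] [-0.0005 -0.0001  0.0364]
```

View pics/c16.png

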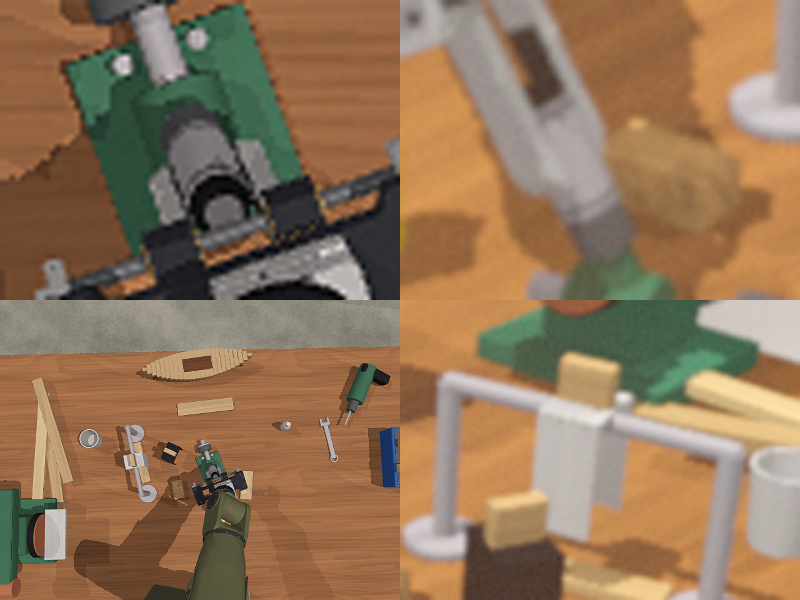

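The gun sits at the hard stop with about 25 N of axial push, the pose is stable, and the guard is still astride the bar. Handing in.

```bash
python3 -c "
from station import hand_in,ctrl
print(hand_in()); o=ctrl.get_obs(); print(o['time_s'],o['ee_pos'],o['force'],o['grip_width'])"
```

```text
the job is handed in; nothing more can be done
None
the job is handed in; nothing more can be done
```

I lifted the bare-metal guard off the green block, hung it astride the rail and let go. I then gripped the grease gun and pushed it along the 28° nipple axis to the hard stop, and handed in about 22 s into the 64 s, still pressing.

**Guard:** It is upright on the bar; its corners in the image match zero tilt to about 3 px, and it had not moved in the final picture.

**Nipple:** It started to give at about 12 N and the force then fell, as expected. At about 9.5 mm of travel past contact the force rose again, and it held about 25 N at the stop. The tool axis was within about 1° of the nominal nipple axis, and the grip width was 29 mm, steady.

**Other objects:** They looked undisturbed in the final picture; I did not measure their positions.

**Disagreements:**
- **Cameras:** The two camera views differed by about 2 px. My first estimate of the nipple tip was about 3 mm off sideways, so I corrected it from the scene view before pushing.
- **Side load:** About 5 N of sideways force remains at the final push.
- **Verdict:** `hand_in` gives no verdict, and no state could be read afterwards.

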